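# Start the bench pin's wood screw

## Task

Take the wing-headed wood screw out of the stand and set its point in the pilot hole of the wooden bench pin. Press down firmly while turning it clockwise and drive it in by at least three quarters of a turn of cut thread (4.5 mm deeper), never pressing so hard that the wood splits (stay below 22 N). Then let go, leaving it standing upright in the hole and the other things where they are.

Things in the scene. Friction and masses are not known exactly. Their poses are not given: they have to be found in the camera images.
- wing_screw: steel wood screw, 89 mm long, about 90 g, standing upright with its collar hanging on the stand. Origin at its point, z up along its axis to the head. Blunt self-tapping point, its rim rounded by 1.5 mm, shank 12 mm in diameter over the thread from z 0 to 55, collar 19 mm in diameter from z 55 to 59, then the flat wing to grip, from z 59 to 89: 36 mm long (x), 12 mm thick (y). It is the only one with a flat wing.
- pilot_hole (a point): centre of the mouth of the pilot hole in the top of the bench pin, z up, x pointing away from the pin's V mouth. Round vertical hole 14 mm in diameter with a 2 mm chamfer; the uncut wood lies 30 mm below the mouth, so the screw first stands with its point 30 mm down. The top of the pin is 60 mm above the table.
- bench_pin: hardwood bench pin fixed to the bench, 60 mm high; a block 70 mm (x) by 90 mm (y) around the hole, with two prongs running 66 mm farther to -x on either side of a V mouth. Origin on the table under the pilot hole.
- thread (a joint): angle of thread cut in the wood (rad): 0 uncut, 4.71 three quarters of a turn, at most 18.8; grows as the screw turns clockwise seen from above under a push. The screw sinks 0.95 mm per rad. It bites only when pushed down with about 10 N, fully at 16 N; with less it spins idly; pushing alone does not sink it. The stiff wood splits above 26 N, side load on the hole included (stay below 22 N).
- stand: wooden stand fixed to the bench, 60 mm (x) by 150 mm (y) by 65 mm high, origin under its centre. Two vertical through holes 14 mm in diameter, 42 mm to either side of the centre along y; one holds the wing screw, the other the thumb screw. The wing screw must be lifted 56 mm to clear it.
- thumb_screw: bystander: brass screw with a round knurled head 30 mm in diameter and 12 mm high, hanging in the other hole of the stand. Origin at its lower end, 31 mm below the head.
- ring_band: bystander: finger ring, 24 mm in diameter, 5 mm high, on the perforated soldering tile (14 mm high).
- hammer: bystander: hammer with a wooden handle, 260 mm long, lying on the bench.
- polish_tin: bystander: metal tin, 52 mm in diameter, 50 mm high, standing on the bench.
Mind the look-alikes: they are no part of the job. Several things have the shape of the wing_screw; the one meant has the colours described above. Of the things like the bench_pin, leave any that is pink; of the rest the smaller one is meant.

How it is judged:
On the way:
1. the screw stands with its point on the wood at the bottom of the pilot hole (horizontal distance between wing_screw and pilot_hole below 0.004 m and z of wing_screw in the frame of pilot_hole below -0.028 m), for 0.2 s.
At the end, for the whole second after the job is handed in: At least three quarters of a turn of thread is cut (thread above 4.5 rad), and the released screw rests in the pilot hole, its point within 4 mm of the hole's axis and at least 33.5 mm below the mouth, upright within 0.15 rad (value of joint thread above 4.5 rad and horizontal distance between wing_screw and pilot_hole below 0.004 m and z of wing_screw in the frame of pilot_hole below -0.0335 m and angle between wing_screw's own z axis and vertical below 0.15 rad and linear speed of wing_screw below 0.02 m/s); the robot touches nothing.
It fails at once if the wood is split: the screw pushes on the bench pin with more than 26 N (contact force between wing_screw and bench_pin above 26 N).
It fails at once if a bystander (thumb screw, ring, hammer, tin) is moved by more than 20 mm (distance of any of thumb_screw, ring_band, hammer, polish_tin from where it was at the start of the episode above 0.02 m).
It also fails if it takes over 64 s, if anything falls off the work surface, if the arm or the gripper's body presses on something with over 40 N, if the wrist force passes 120 N, or if a joint passes its speed limit or range.

## Robot

A 7-joint arm with a two-finger parallel gripper is mounted at the origin on the work surface. World frame = base frame: x ahead of the robot, y to its left, z up, the work surface at z = 0. Lengths are in m, angles in rad, forces in N, time in s.
With the tool pointing down it reaches from about 0.35 to 0.9 m from the base axis. Payload 8.1 kg.
Tool frame: the origin (TCP) lies midway between the tips of the shut fingers; the grasp point (between the pads) lies 19 mm behind it; z points along the fingers, x is the direction in which the jaws open and shut, and the axes are right-handed (so a half turn about z gives the same grasp; the last joint's range is limited). The gripper opens to 92 mm and grips with 3 to 60 N. Pads are 19 mm wide; open, the fingers measure 130 mm over their backs; the gripper's body (75 mm by 190 mm) begins 47 mm behind the grasp point.
Start: joints at [1.005, 0.434, 0.025, 1.573, -0.012, 1.134, -0.075], TCP at [0.279, -0.559, 0.227] pointing down, gripper open.
Joint ranges: [-2.62, 2.62], [-0.44, 2.09], [-1.27, 1.32], [0.08, 2.57], [-1.32, 4.46], [0.12, 2], [-2.74, 2.74]. Speed limits (rad/s): [2.22, 2.22, 3.01, 3.01, 3.14, 3.14, 3.14].

## Interface

Orientations are given as a rotation vector (axis times angle).
In Python, from cell import arm gives the robot as it stands.
- The arm moves only by the tool jog_arm, never from a script. Its argument "commands" is a list of rows, each an object with "translation": the shift along the tool's x, y, z in mm, a list of three; "turn": the turn, a rotation vector about the tool's x, y, z in rad, a list of three. A call has 1 to 12 rows; each row is the pose to reach, as a shift and turn from the pose commanded when the call began, along the tool's axes at that moment; what a row does not reach only later rows make up. A row lasts 1/12 s, in which the tool goes at most 41.7 mm and 7.16 degrees, less where a joint would pass 70% of its speed; a pose out of reach is approached as far as the arm can. A call with a gripper value outside its range is refused whole. "claw" is the closure, from -1 (fully open) to 1 (shut), so that 0 is half open, set as the call begins (left out, the last holds). The fingers move at their own pace and stop on an object; "grip_force" is the grip in N (left out, the last holds). Time passes only in rows, so rows that repeat a pose let the fingers close. It gives the time, the measured TCP pose, the force and the opening at its end, in the units of the state.
- arm.observe(): the state, without advancing time (a new reading comes with each control period).
- arm.get_image(name): name is "side" or "top" or "wrist"; returns the picture (384x512x3 uint8, blue, green, red); there is no depth.
- arm.camera_info(name): a dict with "vertical_fov" (degrees; the focal length in pixels is half the picture's height over the tangent of half this angle, whatever the lens; pixels are square), "cx", "cy" (the principal point, pixels), "eye" and "rotation" of the camera in the world. Camera axes: x right, y up, looking along -z (the intrinsics and any distortion apply to the point x, -y, -z); pixel columns grow to the right and rows downward; lengths in m; the calibration is good to about 2 mm. The wrist camera is an equidistant fisheye: a pixel r from the principal point sees the ray r / f radians off the axis. A picture is of the moment at which its call begins: read the wrist's pose just before it. camera_info takes no time and is no camera call; for the wrist camera it gives the pose at the moment of the call.
- arm.sign_off(): hands the job in, once; it reports no verdict.
Trained networks look in the newest picture that a camera, given by its name, has taken for a name from the list of things; names that differ only in an ending like _2 or _b are one class to them, and where a whole thing is asked for, a point or a joint stands for the part that bears it (a point fixed in the world has none). Each returns a list of dicts, best first, with "confidence" (0 to 1); they miss things now and then, are a little off and sometimes report something else, mostly with a low value. They report only what shows in the picture. A call takes as long as a camera call. They do not tell look-alikes from the thing itself.
- arm.trace(camera, query): "region" (384x512 bool, what is visible of it) and "box" ([left, top, width, height] in pixels, round what is visible of it).
- arm.landmark_of(camera, query): "at" ([column, row] in pixels: a listed point, or the origin of a listed thing).
The state is a dict: "clock": time; "joints": joint angles; "dq": joint speeds; "joint_efforts": joint torques, N m; "position": TCP position; "ee_rot": TCP orientation; "force": force on the tool from outside, world axes, zero at the start; "ft_torque": the same for the moment, N m; "width": opening from 0.0 (shut) to 1.0 (fully open).
Only numpy, scipy, OpenCV 4.12 (cv2) and the standard library are available. Lean on these libraries where they do the work, as an engineer would, in place of code of your own. Each camera call takes 0.05 s, during which the arm holds its last target. There are 200 camera calls.

## Working session

There is one attempt and no reset: what is moved stays moved. The work goes in short steps, Python scripts to look and compute and a tool call to move; the robot and the scene stay as the last step left them, time stands still between calls to the robot, and variables do not carry over. Pictures are saved under pics/ and viewed, about 8 in all and at most 12, crops included, and the job is handed in when it is done.

Besides the shell and the picture viewer there is one more tool, called after "Emit:" as name(argument=value, ...) on one line, values as JSON. jog_arm: Moves the arm, as the interface text tells. Its arguments: {"type":"object","properties":{"commands":{"type":"array","items":{"type":"object","properties":{"translation":{"type":"array","items":{"type":"number"}},"turn":{"type":"array","items":{"type":"number"}}}}},"claw":{"type":"number"},"grip_force":{"type":"number"}},"required":["commands"]}

```bash
ls; mkdir -p pics; cat > h.py <<'E'
import numpy as np, cv2
from scipy.spatial.transform import Rotation as R
from cell import arm
def ray(cam,px,info=None):
    i=info or arm.camera_info(cam); f=192/np.tan(np.radians(i["vertical_fov"])/2)
    u=(px[0]-i["cx"]); v=(px[1]-i["cy"])
    if cam=="wrist":
        r=np.hypot(u,v); t=r/f; s=np.sin(t)/max(r,1e-9); d=np.array([u*s,-v*s,-np.cos(t)])
    else: d=np.array([u/f,-v/f,-1])
    rot=np.array(i["rotation"]); rot=rot if rot.shape==(3,3) else R.from_rotvec(rot).as_matrix()
    d=rot@d; return np.array(i["eye"]),d/np.linalg.norm(d)
def atz(cam,px,z,info=None):
    e,d=ray(cam,px,info); return e+d*(z-e[2])/d[2]
def tri(rs):
    A=sum(np.eye(3)-np.outer(d,d) for e,d in rs); b=sum((np.eye(3)-np.outer(d,d))@e for e,d in rs)
    p=np.linalg.solve(A,b); return p,[np.linalg.norm(np.cross(p-e,d)) for e,d in rs]
E
python3 - <<'E'
from h import *
print(arm.camera_info("top"),arm.camera_info("side"),arm.camera_info("wrist"))
s=arm.observe();print({k:np.round(v,3) for k,v in s.items()})
for c in ["top","side"]:
    cv2.imwrite(f"pics/{c}0.png",arm.get_image(c))
    for q in ["wing_screw","bench_pin","pilot_hole","stand","thumb_screw"]:
        for d in arm.landmark_of(c,q): print(c,q,np.round(d["at"],1),round(d["confidence"],2))
a=cv2.imread("pics/top0.png");b=cv2.imread("pics/side0.png")
E
```

```text
pics
{'vertical_fov': 46.16419329383871, 'cx': 248.38899697227004, 'cy': 189.15531754321452, 'eye': array([ 0.42781785, -0.02287395,  1.23800279]), 'rotation': array([ 0.12410284, -0.08727457, -1.56370261])} {'vertical_fov': 50.82114752337719, 'cx': 255.203746534191, 'cy': 187.32090033192364, 'eye': array([0.57729809, 0.64342154, 0.7468288 ]), 'rotation': array([ 0.01289203, -1.12036065, -2.88334819])} {'vertical_fov': 65.70646984690485, 'cx': 252.64833217045714, 'cy': 194.87279590637533, 'eye': array([ 0.33957191, -0.52824767,  0.38330979]), 'rotation': array([-0.2306478 ,  0.14568859, -1.10048211])}
{'clock': np.float64(0.0), 'joints': array([ 1.005,  0.435,  0.025,  1.574, -0.012,  1.134, -0.075]), 'dq': array([ 0.001, -0.001,  0.001, -0.001,  0.   ,  0.003,  0.001]), 'joint_efforts': array([ 0.0000e+00, -6.6787e+01,  9.8500e-01, -3.1446e+01, -6.1000e-02,
        4.3000e-02,  0.0000e+00]), 'position': array([ 0.279, -0.559,  0.226]), 'ee_rot': array([-2.671e+00,  1.652e+00,  2.000e-03]), 'force': array([ 1.109, -0.122, -0.754]), 'ft_torque': array([-0.014,  0.06 ,  0.012]), 'width': np.float64(1.001)}
top wing_screw [185.6 256.2] 0.6
top wing_screw [198.8 218.7] 0.54
top wing_screw [227.5 232.1] 0.42
top bench_pin [361.3 285. ] 0.61
top bench_pin [314.5 203.7] 0.56
top bench_pin [316.1 103.5] 0.56
top bench_pin [161.2 221.6] 0.37
top pilot_hole [313.9  99.8] 0.97
top pilot_hole [320.1 205.9] 0.8
top pilot_hole [371.6 289.5] 0.69
top stand [184.6 220.9] 0.83
top thumb_screw [162.2 216.4] 0.63
side wing_screw [344.5 263.1] 0.85
side wing_screw [292.1 250.8] 0.46
side bench_pin [170.7 144.8] 0.97
side bench_pin [274.1 150.1] 0.68
side bench_pin [347.2 122.8] 0.55
side pilot_hole [167.5 127.6] 0.83
side pilot_hole [281.3 133.6] 0.64
side pilot_hole [356.4 103.8] 0.61
side stand [298.1 267.2] 0.79
side thumb_screw [296.4 280.2] 0.74
```

View pics/top0.png

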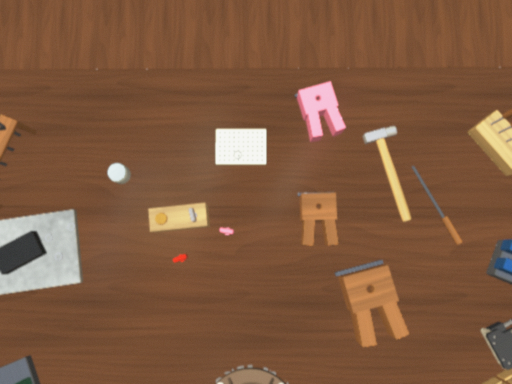

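View pics/side0.png

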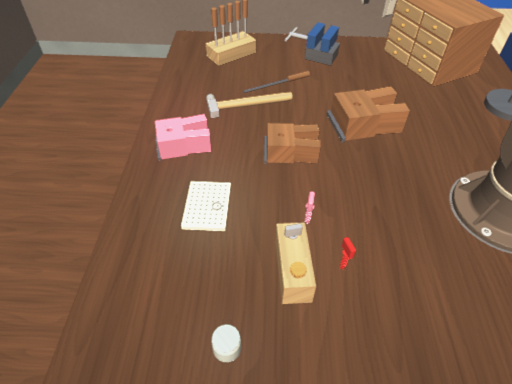

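The top view shows the stand at about (178,217). The steel wing is at (194,215) and the red and pink look-alikes lie on the table. The small brown pin's hole is at (320,205), with the large brown pin at (371,289) and the pink one at (320,99). The side view agrees: wing at (293,231), small pin's hole at (281,133).

```bash
python3 - <<'E'
from h import *
print("wing",tri([ray("top",(194,215)),ray("side",(293,231))]))
print("hole",tri([ray("top",(320.1,205.9)),ray("side",(281.3,133.6))]))
for c,p,z in [("top",(194,215),.098),("side",(293,231),.098),("top",(320,205.9),.06),("side",(281.3,133.6),.06),("top",(161,218),.077),("side",(298,269),.077)]: print(c,atz(c,p,z))
m=R.from_rotvec(arm.observe()["ee_rot"]).as_matrix();print(m.round(3))
i=arm.camera_info("wrist");c=R.from_rotvec(i["rotation"]).as_matrix();print(m.T@(i["eye"]-arm.observe()["position"]),(m.T@c).round(3))
im=[cv2.imread(f"pics/{n}0.png") for n in("top","side")]
a=cv2.resize(im[0][185:250,130:240],None,fx=5,fy=5,interpolation=2);b=cv2.resize(im[1][215:310,260:330],None,fx=4,fy=4,interpolation=2)
o=np.zeros((720,560,3),np.uint8);o[:325,:550]=a;o[330:710,:280]=b;o[330:330+256,285:285+256]=cv2.resize(im[0][175:239,290:354],None,fx=4,fy=4)
cv2.imwrite("pics/c1.png",o[:600])
E
```

```text
wing (array([0.51714613, 0.14570073, 0.07451191]), [np.float64(0.0002252034085783788), np.float64(0.00022520340857856054)])
hole (array([ 0.54267497, -0.18279589,  0.05744205]), [np.float64(0.0012989935085701864), np.float64(0.0012989935085702111)])
top [0.51556022 0.14225836 0.098     ]
side [0.51903523 0.16313716 0.098     ]
top [ 0.54371464 -0.1823895   0.06      ]
side [ 0.54153844 -0.17937067  0.06      ]
top [0.50903487 0.23087443 0.077     ]
side [0.50901213 0.23624024 0.077     ]
[[ 0.446 -0.895 -0.   ]
 [-0.895 -0.446 -0.   ]
 [ 0.     0.    -1.   ]]
[-0.00043404 -0.06801677 -0.15738164] [[ 1.    -0.001  0.001]
 [-0.001 -0.967 -0.256]
 [ 0.001  0.256 -0.967]]
```

View pics/c1.png

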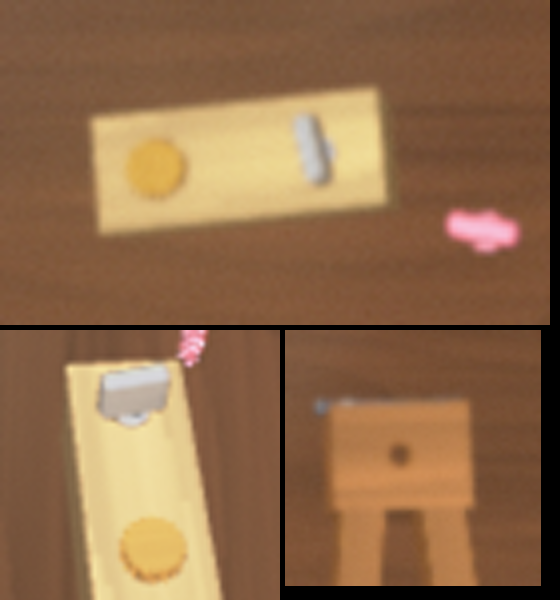

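```bash
cat >> h.py <<'E'
def shift(p):  # world target -> tool axes mm
    s=arm.observe(); m=R.from_rotvec(s["ee_rot"]).as_matrix(); return (m.T@(np.array(p)-s["position"])*1000).round(1)
def yaw():
    m=R.from_rotvec(arm.observe()["ee_rot"]).as_matrix(); return np.degrees(np.arctan2(m[1,0],m[0,0]))
E
python3 - <<'E'
from h import *
print("wing",tri([ray("top",(192.2,214.8)),ray("side",(293.75,226.8))]))
print("hole",tri([ray("top",(318.8,206)),ray("side",(281.3,133.6))]))
a=atz("top",(190.2,208.4),.099);b=atz("top",(194.2,221.6),.099);print(a,b,np.degrees(np.arctan2(*(a-b)[1::-1])),yaw())
print(shift([.513,.148,.2]))
E
```

```text
wing (array([0.51666643, 0.14780203, 0.09152859]), [np.float64(0.00011728906858887786), np.float64(0.00011728906858883114)])
hole (array([ 0.54247021, -0.17904955,  0.06048205]), [np.float64(0.0009274005264435066), np.float64(0.0009274005264434295)])
[0.53226011 0.15218807 0.099     ] [0.49873757 0.14123224 0.099     ] 18.098415422838563 -63.48411314859811
[-528.4 -525.1   26.7]
```

Emit:
jog_arm(commands=[{"translation": [-528, -525, 0], "turn": [0, 0, 0.15]}, {"translation": [-528, -525, 0], "turn": [0, 0, 0.15]}, {"translation": [-528, -525, 0], "turn": [0, 0, 0.15]}, {"translation": [-528, -525, 0], "turn": [0, 0, 0.15]}, {"translation": [-528, -525, 0], "turn": [0, 0, 0.15]}, {"translation": [-528, -525, 0], "turn": [0, 0, 0.15]}, {"translation": [-528, -525, 0], "turn": [0, 0, 0.15]}, {"translation": [-528, -525, 0], "turn": [0, 0, 0.15]}, {"translation": [-528, -525, 0], "turn": [0, 0, 0.15]}, {"translation": [-528, -525, 0], "turn": [0, 0, 0.15]}, {"translation": [-528, -525, 0], "turn": [0, 0, 0.15]}, {"translation": [-528, -525, 0], "turn": [0, 0, 0.15]}], claw=-0.1, grip_force=50)

```text
clock: 1.6
position: [0.4365, -0.0827, 0.2272]
ee_rot: [-2.54, 1.849, -0.002]
force: [0.3, -0.3, 0.2]
width: 0.55
```

```bash
python3 - <<'E'
from h import *
s=arm.observe();print(s["clock"],s["position"],s["joints"].round(2),yaw(),shift([.513,.148,.2]))
E
```

```text
1.6 [ 0.43650408 -0.08268478  0.22715727] [ 0.29  0.16 -0.25  1.97  0.05  1.02 -1.24] -72.09727821353897 [-196.  -143.7   27.2]
```

Emit:
jog_arm(commands=[{"translation": [-196, -144, 27], "turn": [0, 0, 0]}, {"translation": [-196, -144, 27], "turn": [0, 0, 0]}, {"translation": [-196, -144, 27], "turn": [0, 0, 0]}, {"translation": [-196, -144, 27], "turn": [0, 0, 0]}, {"translation": [-196, -144, 27], "turn": [0, 0, 0]}, {"translation": [-196, -144, 27], "turn": [0, 0, 0]}, {"translation": [-196, -144, 27], "turn": [0, 0, 0]}, {"translation": [-196, -144, 27], "turn": [0, 0, 0]}, {"translation": [-196, -144, 27], "turn": [0, 0, 0]}])

```text
clock: 2.35
position: [0.5128, 0.1458, 0.1995]
ee_rot: [2.54, -1.848, 0.0]
force: [-0.3, 0.1, -0.5]
width: 0.551
```

```bash
python3 - <<'E'
from h import *
s=arm.observe();print(s["clock"],s["position"],s["joints"].round(2),yaw(),shift([.515,.147,.2]))
i=arm.camera_info("wrist");im=arm.get_image("wrist")
for q in ["wing_screw","stand"]:
    for d in arm.trace("wrist",q): print(q,np.round(d["box"],1),round(d["confidence"],2))
im2=cv2.resize(im,(768,576),interpolation=2);cv2.imwrite("pics/w1.png",im2)
print({k:np.array(v).tolist() for k,v in i.items()})
E
```

```text
2.35 [0.51280775 0.14582418 0.19951426] [-0.1   0.34 -0.36  1.81  0.14  1.02 -1.77] -72.06561405714407 [-0.4 -2.4 -0.5]
wing_screw [237.4 164.   22.   41.2] 0.78
stand [137.2 130.4 150.8  82.4] 0.73
{'vertical_fov': 65.70646984690485, 'cx': 252.64833217045714, 'cy': 194.87279590637533, 'eye': [0.5774554327371355, 0.16715318288486314, 0.35682757750860583], 'rotation': [-0.22429241509074035, 0.16370909596053754, -1.2495045939373928]}
```

View pics/w1.png

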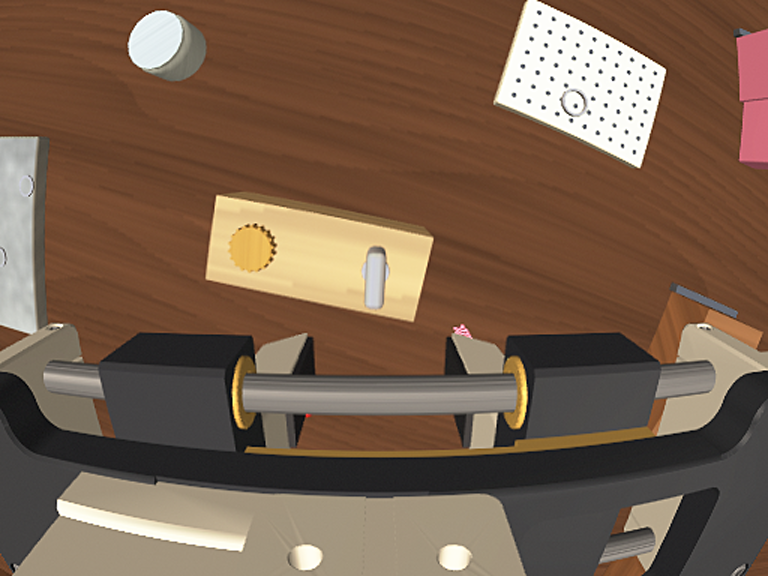

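The wrist view shows the wing's top at (374,281) of the enlarged picture, or (249.7,187.3) in raw pixels. It runs along the image column, between the jaws' directions.

```bash
python3 - <<'E'
from h import *
i=arm.camera_info("wrist")
c=atz("wrist",(249.7,187.3),.099);a=atz("wrist",(250.7,168.7),.099);b=atz("wrist",(248.7,205.3),.099)
print(c,a,b,np.linalg.norm(a-b),np.degrees(np.arctan2(*(a-b)[1::-1])))
print(tri([ray("wrist",(249.7,187.3)),ray("top",(192.2,214.8)),ray("side",(293.75,226.8))]))
col=atz("wrist",(375/1.5,270/1.5),.069);print("collar",col)
t=c.copy();t[2]=.073;print(shift(t))
E
```

```text
[0.51822125 0.14954912 0.099     ] [0.53453693 0.15383573 0.099     ] [0.50195128 0.14531259 0.099     ] 0.03368187030157175 14.657976096154167
(array([0.51664671, 0.1483458 , 0.09190543]), [np.float64(0.000757692898731447), np.float64(0.0005848881873627064), np.float64(0.00029052151157584475)])
collar [0.51850503 0.14963828 0.069     ]
[ -3.2  -6.5 126.9]
```

Emit:
jog_arm(commands=[{"translation": [-3, -6.5, 60], "turn": [0, 0, 0.03]}, {"translation": [-3, -6.5, 60], "turn": [0, 0, 0.03]}, {"translation": [-3, -6.5, 100], "turn": [0, 0, 0.03]}, {"translation": [-3, -6.5, 126], "turn": [0, 0, 0.03]}, {"translation": [-3, -6.5, 126], "turn": [0, 0, 0.03]}, {"translation": [-3, -6.5, 126], "turn": [0, 0, 0.03]}])

```text
clock: 3.0
position: [0.5175, 0.1498, 0.0734]
ee_rot: [2.509, -1.886, -0.002]
force: [0.1, 0.1, 0.7]
width: 0.552
```

Emit:
jog_arm(commands=[{"translation": [0, 0, 0]}, {"translation": [0, 0, 0]}, {"translation": [0, 0, 0]}, {"translation": [0, 0, 0]}, {"translation": [0, 0, 0]}, {"translation": [0, 0, 0]}, {"translation": [0, 0, 0]}, {"translation": [0, 0, 0]}], claw=1, grip_force=50)

```text
schema error: expected keys translation, turn
```

Emit:
jog_arm(commands=[{"translation": [0, 0, 0], "turn": [0, 0, 0]}, {"translation": [0, 0, 0], "turn": [0, 0, 0]}, {"translation": [0, 0, 0], "turn": [0, 0, 0]}, {"translation": [0, 0, 0], "turn": [0, 0, 0]}, {"translation": [0, 0, 0], "turn": [0, 0, 0]}, {"translation": [0, 0, 0], "turn": [0, 0, 0]}, {"translation": [0, 0, 0], "turn": [0, 0, 0]}, {"translation": [0, 0, 0], "turn": [0, 0, 0]}], claw=1, grip_force=50)

```text
clock: 3.67
position: [0.5184, 0.1511, 0.0741]
ee_rot: [-2.512, 1.886, -0.001]
force: [-0.9, -0.4, 4.6]
width: 0.125
```

Emit:
jog_arm(commands=[{"translation": [0, 0, -20], "turn": [0, 0, 0]}, {"translation": [0, 0, -60], "turn": [0, 0, 0]}, {"translation": [0, 0, -100], "turn": [0, 0, 0]}, {"translation": [0, 0, -100], "turn": [0, 0, 0]}, {"translation": [0, 0, -100], "turn": [0, 0, 0]}])

```text
clock: 4.08
position: [0.5196, 0.1516, 0.1759]
ee_rot: [-2.509, 1.884, -0.004]
force: [-0.0, -0.2, -1.8]
width: 0.126
```

```bash
python3 - <<'E'
from h import *
s=arm.observe();print(s["clock"],s["position"],s["joints"].round(2),yaw(),s["force"],s["width"])
print(shift([.5425,-.180,.175]))
E
```

```text
4.0833 [0.51961749 0.1516403  0.17589323] [-0.11  0.38 -0.35  1.82  0.16  0.96 -1.82] -73.80819767807006 [-0.03490466 -0.19868585 -1.75403787] 0.12594395817467954
[324.9  70.5   0.5]
```

Emit:
jog_arm(commands=[{"translation": [325, 70, 0], "turn": [0, 0, -1.45]}, {"translation": [325, 70, 0], "turn": [0, 0, -1.45]}, {"translation": [325, 70, 0], "turn": [0, 0, -1.45]}, {"translation": [325, 70, 0], "turn": [0, 0, -1.45]}, {"translation": [325, 70, 0], "turn": [0, 0, -1.45]}, {"translation": [325, 70, 0], "turn": [0, 0, -1.45]}, {"translation": [325, 70, 0], "turn": [0, 0, -1.45]}, {"translation": [325, 70, 0], "turn": [0, 0, -1.45]}, {"translation": [325, 70, 0], "turn": [0, 0, -1.45]}, {"translation": [325, 70, 0], "turn": [0, 0, -1.45]}, {"translation": [325, 70, 0], "turn": [0, 0, -1.45]}, {"translation": [325, 70, 0], "turn": [0, 0, -1.45]}])

```text
clock: 5.08
position: [0.5405, -0.1811, 0.1718]
ee_rot: [-3.13, -0.256, 0.004]
force: [-0.4, -0.4, -0.4]
width: 0.125
```

Emit:
jog_arm(commands=[{"translation": [0, 0, 0], "turn": [0, 0, -1.45]}, {"translation": [0, 0, 0], "turn": [0, 0, -1.45]}, {"translation": [0, 0, 0], "turn": [0, 0, -1.45]}, {"translation": [0, 0, 0], "turn": [0, 0, -1.45]}, {"translation": [0, 0, 0], "turn": [0, 0, -1.45]}, {"translation": [0, 0, 0], "turn": [0, 0, -1.45]}, {"translation": [0, 0, 0], "turn": [0, 0, -1.45]}, {"translation": [0, 0, 0], "turn": [0, 0, -1.45]}, {"translation": [0, 0, 0], "turn": [0, 0, -1.45]}, {"translation": [0, 0, 0], "turn": [0, 0, -1.45]}, {"translation": [0, 0, 0], "turn": [0, 0, -1.45]}, {"translation": [0, 0, 0], "turn": [0, 0, -1.45]}])

```text
clock: 6.08
position: [0.5406, -0.1805, 0.1719]
ee_rot: [-2.17, -2.269, 0.001]
force: [-0.5, -0.8, -0.5]
width: 0.128
```

```bash
python3 - <<'E'
from h import *
s=arm.observe();print(s["clock"],s["position"],s["ee_rot"],s["joints"].round(2),yaw(),s["force"],s["width"])
print(shift([.5425,-.180,.175]))
i=arm.camera_info("wrist");im=arm.get_image("wrist");cv2.imwrite("pics/w2raw.png",im);cv2.imwrite("pics/w2.png",cv2.resize(im,(768,576),interpolation=2))
for d in arm.landmark_of("wrist","pilot_hole"):print(d,atz("wrist",d["at"],.06,i))
print({k:np.array(v).tolist() for k,v in i.items()})
E
```

```text
6.0833 [ 0.54064802 -0.18046637  0.17193454] [-2.16955642e+00 -2.26858942e+00  1.31748542e-03] [ 0.86  0.57 -0.94  1.72  0.51  1.11  1.38] 92.55649015256023 [-0.45629378 -0.7549486  -0.45866636] 0.12754286836184672
[ 0.4  1.9 -3.1]
{'at': [253.4, 196.9], 'confidence': 0.83} [ 0.54412353 -0.17902127  0.06      ]
{'vertical_fov': 65.70646984690485, 'cx': 252.64833217045714, 'cy': 194.87279590637533, 'eye': [0.4715473507121447, -0.18363293366199154, 0.32947473498640834], 'rotation': [-0.19632032243298062, -0.20907583270284094, 1.6061299048121123]}
```

View pics/w2.png

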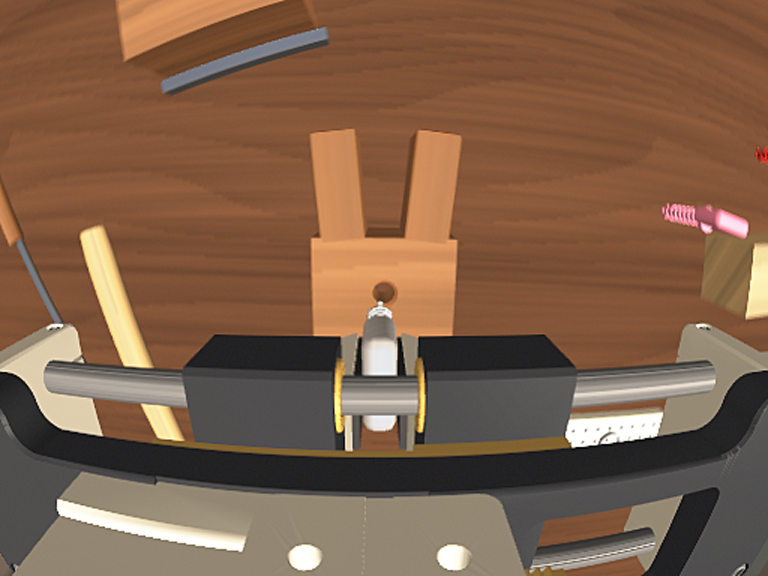

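Emit:
jog_arm(commands=[{"translation": [0, 2, 0], "turn": [0, 0, -1.0]}, {"translation": [0, 2, 0], "turn": [0, 0, -1.0]}, {"translation": [0, 2, 0], "turn": [0, 0, -1.0]}, {"translation": [0, 2, 0], "turn": [0, 0, -1.0]}, {"translation": [0, 2, 0], "turn": [0, 0, -1.0]}, {"translation": [0, 2, 0], "turn": [0, 0, -1.0]}, {"translation": [0, 2, 0], "turn": [0, 0, -1.0]}, {"translation": [0, 2, 0], "turn": [0, 0, -1.0]}, {"translation": [0, 2, 0], "turn": [0, 0, -1.0]}, {"translation": [0, 2, 0], "turn": [0, 0, -1.0]}])

```text
clock: 7.02
position: [0.5432, -0.1803, 0.1728]
ee_rot: [-0.836, -3.027, -0.001]
force: [-0.0, -0.4, -0.4]
width: 0.129
```

```bash
python3 - <<'E'
from h import *
s=arm.observe();print(s["clock"],s["position"],s["ee_rot"],s["joints"].round(2),yaw(),s["force"],s["width"])
i=arm.camera_info("wrist");im=arm.get_image("wrist");cv2.imwrite("pics/w3raw.png",im)
for d in arm.landmark_of("wrist","pilot_hole"):print(d,atz("wrist",d["at"],.06,i))
for d in arm.landmark_of("wrist","wing_screw"):print(d,atz("wrist",d["at"],.108,i))
a=cv2.resize(cv2.imread("pics/w2raw.png")[170:240,215:295],None,fx=7,fy=7,interpolation=2)[:, :390]
b=cv2.resize(im[170:240,215:295],None,fx=7,fy=7,interpolation=2)[:, :400]
cv2.imwrite("pics/c3.png",np.hstack([a,b])[:490])
print({k:np.array(v).tolist() for k,v in i.items()})
E
```

```text
7.0167 [ 0.54321339 -0.18033239  0.1728232 ] [-8.36249431e-01 -3.02672379e+00 -1.14957914e-03] [ 0.97  0.69 -1.17  1.71  0.67  1.21  2.23] 149.1102710908582 [-0.00935872 -0.37686078 -0.38521968] 0.12920575926969677
{'at': [61.7, 306.1], 'confidence': 0.82} [ 0.83863127 -0.17617683  0.06      ]
{'at': [253.8, 192.6], 'confidence': 0.79} [ 0.54160017 -0.17863019  0.06      ]
{'at': [251.9, 207.0], 'confidence': 0.84} [ 0.54273477 -0.18019296  0.108     ]
{'vertical_fov': 65.70646984690485, 'cx': 252.64833217045714, 'cy': 194.87279590637533, 'eye': [0.5073022615171456, -0.23938090686448288, 0.3301680052142217], 'rotation': [-0.0903444735714458, -0.3390084046063033, 2.5839934049012796]}
```

View pics/c3.png

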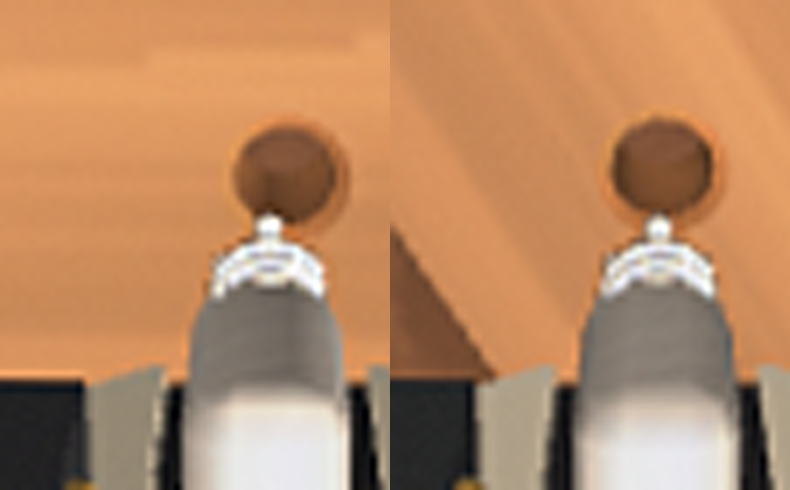

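```bash
python3 - <<'E'
from h import *
i2=dict(vertical_fov=65.70646984690485,cx=252.64833217045714,cy=194.87279590637533,eye=[0.4715473507121447, -0.18363293366199154, 0.32947473498640834],rotation=[-0.19632032243298062, -0.20907583270284094, 1.6061299048121123])
i3=arm.camera_info("wrist")
for z in(.06,):
  print(atz("wrist",(256.6,194.9),z,i2),atz("wrist",(254.3,194),z,i3))
print(tri([ray("wrist",(256.6,194.9),i2),ray("wrist",(254.3,194),i3),ray("top",(318.8,206)),ray("side",(281.3,133.6))]))
for i,p in((i2,(253.3,207.4)),(i3,(253.3,207.4)),(i2,(253.3,202.7)),(i3,(253.3,202.7))):print(atz("wrist",p,.108,i),atz("wrist",p,.1,i))
s=arm.observe();print(s["position"],shift([.543,-.179,.135]))
E
```

```text
[ 0.54205019 -0.17611455  0.06      ] [ 0.54235576 -0.17731296  0.06      ]
(array([ 0.54214974, -0.17756768,  0.06178843]), [np.float64(0.0015099409217425618), np.float64(0.00015235074653718658), np.float64(0.0018056487833442202), np.float64(0.0005697518806445135)])
[ 0.53966578 -0.17953049  0.108     ] [ 0.54212632 -0.17938231  0.1       ]
[ 0.54240921 -0.17935832  0.108     ] [ 0.54366008 -0.17720401  0.1       ]
[ 0.53585466 -0.17970579  0.108     ] [ 0.53817753 -0.17956394  0.1       ]
[ 0.54044499 -0.18266524  0.108     ] [ 0.54162536 -0.18062963  0.1       ]
[ 0.54350849 -0.18043628  0.17347728] [ 1.2  1.  38.5]
```

Emit:
jog_arm(commands=[{"translation": [1.7, 1.8, 25], "turn": [0, 0, 0]}, {"translation": [1.7, 1.8, 45], "turn": [0, 0, 0]}, {"translation": [1.7, 1.8, 50], "turn": [0, 0, 0]}, {"translation": [1.7, 1.8, 53], "turn": [0, 0, 0]}, {"translation": [1.7, 1.8, 56], "turn": [0, 0, 0]}, {"translation": [1.7, 1.8, 56], "turn": [0, 0, 0]}])

```text
clock: 7.67
position: [0.5433, -0.1781, 0.1181]
ee_rot: [0.829, 3.03, -0.0]
force: [0.8, 0.7, -0.6]
width: 0.127
```

```bash
python3 - <<'E'
from h import *
s=arm.observe();print(s["clock"],s["position"],s["joints"].round(2),s["force"],s["ft_torque"],s["width"],shift([.543,-.178,.1]))
E
```

```text
7.6667 [ 0.54330049 -0.17811034  0.11809022] [ 0.94  0.74 -1.12  1.77  0.74  1.12  2.18] [ 0.80082388  0.65235039 -0.60641171] [ 0.19423203 -0.07209503 -0.03020206] 0.12732935105775017 [ 0.3 -0.1 18.1]
```

Emit:
jog_arm(commands=[{"translation": [0, 0, 5], "turn": [0, 0, 0]}, {"translation": [0, 0, 10], "turn": [0, 0, 0]}, {"translation": [0, 0, 15], "turn": [0, 0, 0]}, {"translation": [0, 0, 18], "turn": [0, 0, 0]}, {"translation": [0, 0, 18], "turn": [0, 0, 0]}, {"translation": [0, 0, 18], "turn": [0, 0, 0]}])

```text
clock: 8.17
position: [0.543, -0.1781, 0.0995]
ee_rot: [-0.828, -3.03, -0.0]
force: [-0.1, -0.3, -0.4]
width: 0.125
```

Emit:
jog_arm(commands=[{"translation": [0, 0, 1], "turn": [0, 0, 0]}, {"translation": [0, 0, 2], "turn": [0, 0, 0]}, {"translation": [0, 0, 3], "turn": [0, 0, 0]}, {"translation": [0, 0, 4], "turn": [0, 0, 0]}, {"translation": [0, 0, 4], "turn": [0, 0, 0]}])

```text
clock: 8.58
position: [0.543, -0.1781, 0.0956]
ee_rot: [-0.828, -3.03, 0.0]
force: [-1.3, 0.4, -0.3]
width: 0.127
```

Emit:
jog_arm(commands=[{"translation": [0, 0, 0.5], "turn": [0, 0, 0]}, {"translation": [0, 0, 1], "turn": [0, 0, 0]}, {"translation": [0, 0, 1], "turn": [0, 0, 0]}])

```text
clock: 8.83
position: [0.5431, -0.1781, 0.0947]
ee_rot: [-0.828, -3.03, 0.0]
force: [-0.0, 0.0, 0.0]
width: 0.125
```

Emit:
jog_arm(commands=[{"translation": [0, 0, 0.5], "turn": [0, 0, 0]}, {"translation": [0, 0, 1], "turn": [0, 0, 0]}, {"translation": [0, 0, 1], "turn": [0, 0, 0]}])

```text
clock: 9.08
position: [0.5432, -0.1781, 0.0938]
ee_rot: [0.828, 3.03, -0.0]
force: [-0.5, 0.2, 1.2]
width: 0.128
```

Emit:
jog_arm(commands=[{"translation": [0, 0, 0.2], "turn": [0, 0, 0]}, {"translation": [0, 0, 0.4], "turn": [0, 0, 0]}, {"translation": [0, 0, 0.4], "turn": [0, 0, 0]}])

```text
clock: 9.33
position: [0.5433, -0.1781, 0.0937]
ee_rot: [0.828, 3.03, -0.0]
force: [-0.5, -0.8, 4.2]
width: 0.128
```

Emit:
jog_arm(commands=[{"translation": [0, 0, 0.2], "turn": [0, 0, 0]}, {"translation": [0, 0, 0.4], "turn": [0, 0, 0]}, {"translation": [0, 0, 0.4], "turn": [0, 0, 0]}])

```text
clock: 9.58
position: [0.5434, -0.1781, 0.0935]
ee_rot: [0.828, 3.03, -0.0]
force: [-1.0, -0.8, 7.7]
width: 0.128
```

Emit:
jog_arm(commands=[{"translation": [0, 0, 0.2], "turn": [0, 0, 0]}, {"translation": [0, 0, 0.4], "turn": [0, 0, 0]}, {"translation": [0, 0, 0.4], "turn": [0, 0, 0]}])

```text
clock: 9.83
position: [0.5434, -0.1781, 0.0934]
ee_rot: [0.828, 3.03, -0.001]
force: [-3.1, 0.1, 10.0]
width: 0.129
```

Emit:
jog_arm(commands=[{"translation": [0, 0, 0.5], "turn": [0, 0, 0.05]}, {"translation": [0, 0, 0.7], "turn": [0, 0, 0.15]}, {"translation": [0, 0, 0.8], "turn": [0, 0, 0.25]}, {"translation": [0, 0, 0.9], "turn": [0, 0, 0.3]}, {"translation": [0, 0, 0.9], "turn": [0, 0, 0.3]}])

```text
clock: 10.25
position: [0.5436, -0.178, 0.093]
ee_rot: [1.276, 2.869, -0.001]
force: [-2.6, -0.8, 14.1]
width: 0.129
```

```bash
python3 - <<'E'
from h import *
s=arm.observe();print(s["clock"],s["position"],s["joints"].round(2),s["force"],s["ft_torque"],s["width"],yaw())
E
```

```text
10.25 [ 0.54356715 -0.1779564   0.09302394] [ 0.89  0.73 -1.03  1.8   0.72  1.04  1.89] [-2.64186358 -0.78952641 14.09654554] [0.24447691 0.93500563 0.03049427] 0.12880568374417603 132.0522259317429
```

Emit:
jog_arm(commands=[{"translation": [0.1, -0.1, 0.2], "turn": [0, 0, 0.1]}, {"translation": [0.2, -0.2, 0.3], "turn": [0, 0, 0.2]}, {"translation": [0.3, -0.3, 0.4], "turn": [0, 0, 0.3]}, {"translation": [0.3, -0.3, 0.5], "turn": [0, 0, 0.4]}, {"translation": [0.3, -0.3, 0.6], "turn": [0, 0, 0.5]}, {"translation": [0.3, -0.3, 0.7], "turn": [0, 0, 0.6]}, {"translation": [0.3, -0.3, 0.7], "turn": [0, 0, 0.6]}])

```text
clock: 10.83
position: [0.5435, -0.1778, 0.0925]
ee_rot: [2.07, 2.361, 0.001]
force: [-2.3, 0.9, 13.8]
width: 0.125
```

```bash
python3 - <<'E'
from h import *
s=arm.observe();print(s["clock"],s["position"],s["joints"].round(2),s["force"],s["ft_torque"],s["width"],yaw())
E
```

```text
10.8333 [ 0.54353066 -0.17775456  0.09247529] [ 0.82  0.66 -0.89  1.8   0.62  0.97  1.37] [-2.3084925   0.91534946 13.82906749] [ 0.49729596  0.58719972 -0.0224418 ] 0.1248357276804596 97.52130655993214
```

Emit:
jog_arm(commands=[{"translation": [0, -0.1, 0.2], "turn": [0, 0, 0.1]}, {"translation": [0, -0.2, 0.4], "turn": [0, 0, 0.2]}, {"translation": [0, -0.2, 0.5], "turn": [0, 0, 0.3]}, {"translation": [0, -0.2, 0.6], "turn": [0, 0, 0.4]}, {"translation": [0, -0.2, 0.7], "turn": [0, 0, 0.5]}, {"translation": [0, -0.2, 0.8], "turn": [0, 0, 0.6]}, {"translation": [0, -0.2, 0.9], "turn": [0, 0, 0.7]}, {"translation": [0, -0.2, 1.0], "turn": [0, 0, 0.8]}, {"translation": [0, -0.2, 1.1], "turn": [0, 0, 0.9]}, {"translation": [0, -0.2, 1.2], "turn": [0, 0, 1.0]}, {"translation": [0, -0.2, 1.25], "turn": [0, 0, 1.1]}, {"translation": [0, -0.2, 1.25], "turn": [0, 0, 1.1]}])

```text
clock: 11.83
position: [0.5438, -0.1776, 0.0914]
ee_rot: [2.999, 0.932, 0.004]
force: [-2.6, 0.7, 16.8]
width: 0.127
```

```bash
python3 - <<'E'
from h import *
s=arm.observe();print(s["clock"],s["position"],s["joints"].round(2),s["force"],s["ft_torque"],s["width"],yaw())
E
```

```text
11.8333 [ 0.54377487 -0.17762774  0.09139367] [ 0.65  0.58 -0.61  1.82  0.42  0.88  0.44] [-2.62020964  0.71664055 16.79980861] [0.50366433 0.4944997  0.00475993] 0.12716667018007055 34.51590244103244
```

Emit:
jog_arm(commands=[{"translation": [-0.1, -0.1, 0.05], "turn": [0, 0, 0.1]}, {"translation": [-0.2, -0.2, 0.15], "turn": [0, 0, 0.2]}, {"translation": [-0.2, -0.3, 0.25], "turn": [0, 0, 0.3]}, {"translation": [-0.2, -0.3, 0.35], "turn": [0, 0, 0.4]}, {"translation": [-0.2, -0.3, 0.45], "turn": [0, 0, 0.5]}, {"translation": [-0.2, -0.3, 0.55], "turn": [0, 0, 0.6]}, {"translation": [-0.2, -0.3, 0.65], "turn": [0, 0, 0.7]}, {"translation": [-0.2, -0.3, 0.75], "turn": [0, 0, 0.8]}, {"translation": [-0.2, -0.3, 0.85], "turn": [0, 0, 0.9]}, {"translation": [-0.2, -0.3, 0.95], "turn": [0, 0, 1.0]}, {"translation": [-0.2, -0.3, 1.0], "turn": [0, 0, 1.1]}, {"translation": [-0.2, -0.3, 1.0], "turn": [0, 0, 1.1]}])

```text
clock: 12.83
position: [0.5439, -0.1777, 0.0904]
ee_rot: [-3.045, 0.774, -0.006]
force: [-0.8, 1.2, 13.9]
width: 0.127
```

```bash
python3 - <<'E'
from h import *
s=arm.observe();print(s["clock"],s["position"],s["joints"].round(2),s["force"],s["ft_torque"],s["width"],yaw())
E
```

```text
12.8333 [ 0.54385295 -0.17773528  0.09039849] [ 0.46  0.52 -0.33  1.84  0.22  0.82 -0.48] [-0.81827021  1.21564517 13.9192672 ] [0.35610904 0.19655579 0.00330855] 0.12662314158001425 -28.512633304313205
```

Emit:
jog_arm(commands=[{"translation": [0, 0, 0.2], "turn": [0, 0, 0.1]}, {"translation": [0, 0, 0.35], "turn": [0, 0, 0.2]}, {"translation": [0, 0, 0.45], "turn": [0, 0, 0.3]}, {"translation": [0, 0, 0.55], "turn": [0, 0, 0.4]}, {"translation": [0, 0, 0.65], "turn": [0, 0, 0.5]}, {"translation": [0, 0, 0.75], "turn": [0, 0, 0.6]}, {"translation": [0, 0, 0.85], "turn": [0, 0, 0.7]}, {"translation": [0, 0, 0.95], "turn": [0, 0, 0.8]}, {"translation": [0, 0, 1.05], "turn": [0, 0, 0.9]}, {"translation": [0, 0, 1.15], "turn": [0, 0, 1.0]}, {"translation": [0, 0, 1.2], "turn": [0, 0, 1.1]}, {"translation": [0, 0, 1.2], "turn": [0, 0, 1.1]}])

```text
clock: 13.83
position: [0.5439, -0.178, 0.0893]
ee_rot: [-2.19, 2.25, -0.005]
force: [-1.3, 1.4, 16.0]
width: 0.126
```

```bash
python3 - <<'E'
from h import *
s=arm.observe();print(s["clock"],s["position"],s["joints"].round(2),s["force"],s["ft_torque"],s["width"],yaw())
E
```

```text
13.8333 [ 0.5438739  -0.17803899  0.08927822] [ 0.25  0.5  -0.04  1.86  0.03  0.78 -1.4 ] [-1.27565691  1.36027871 15.95993591] [0.34845171 0.35805352 0.01448144] 0.12561522761706403 -91.5430775163135
```

Emit:
jog_arm(commands=[{"translation": [0, 0, 0.1], "turn": [0, 0, 0.1]}, {"translation": [0, 0, 0.2], "turn": [0, 0, 0.2]}, {"translation": [0, 0, 0.3], "turn": [0, 0, 0.3]}, {"translation": [0, 0, 0.4], "turn": [0, 0, 0.4]}, {"translation": [0, 0, 0.5], "turn": [0, 0, 0.5]}, {"translation": [0, 0, 0.6], "turn": [0, 0, 0.6]}, {"translation": [0, 0, 0.7], "turn": [0, 0, 0.7]}, {"translation": [0, 0, 0.8], "turn": [0, 0, 0.8]}, {"translation": [0, 0, 0.9], "turn": [0, 0, 0.9]}, {"translation": [0, 0, 1.0], "turn": [0, 0, 1.0]}, {"translation": [0, 0, 1.05], "turn": [0, 0, 1.1]}, {"translation": [0, 0, 1.05], "turn": [0, 0, 1.1]}])

```text
clock: 14.83
position: [0.5436, -0.1783, 0.0882]
ee_rot: [-0.691, 3.062, -0.002]
force: [-1.1, 1.2, 16.9]
width: 0.129
```

```bash
python3 - <<'E'
from h import *
s=arm.observe();print(s["clock"],s["position"],s["joints"].round(2),s["force"],s["ft_torque"],s["width"],yaw())
E
```

```text
14.8333 [ 0.54363794 -0.17826157  0.08819113] [ 0.04  0.51  0.26  1.88 -0.18  0.78 -2.31] [-1.10788634  1.15212352 16.89061251] [ 0.37412374  0.61729003 -0.01410688] 0.12888961635260432 -154.57582021758893
```

Emit:
jog_arm(commands=[{"translation": [0, 0, -0.7], "turn": [0, 0, 0]}, {"translation": [0, 0, -1.5], "turn": [0, 0, 0]}, {"translation": [0, 0, -1.5], "turn": [0, 0, 0]}])

```text
clock: 15.08
position: [0.5432, -0.1781, 0.0886]
ee_rot: [-0.701, 3.06, -0.002]
force: [1.4, -0.3, 6.5]
width: 0.124
```

Emit:
jog_arm(commands=[{"translation": [0, 0, 0], "turn": [0, 0, 0]}, {"translation": [0, 0, 0], "turn": [0, 0, 0]}, {"translation": [0, 0, 0], "turn": [0, 0, 0]}, {"translation": [0, 0, 0], "turn": [0, 0, 0]}, {"translation": [0, 0, 0], "turn": [0, 0, 0]}, {"translation": [0, 0, 0], "turn": [0, 0, 0]}, {"translation": [0, 0, -20], "turn": [0, 0, 0]}, {"translation": [0, 0, -55], "turn": [0, 0, 0]}, {"translation": [0, 0, -90], "turn": [0, 0, 0]}, {"translation": [0, 0, -100], "turn": [0, 0, 0]}, {"translation": [0, 0, -100], "turn": [0, 0, 0]}], claw=-0.1)

```text
clock: 16.0
position: [0.5441, -0.1787, 0.1913]
ee_rot: [-0.699, 3.057, -0.004]
force: [0.2, -0.5, -0.1]
width: 0.546
```

```bash
python3 - <<'E'
from h import *
s=arm.observe();print(s["clock"],s["position"],s["force"],s["width"])
i=arm.camera_info("wrist");w=arm.get_image("wrist")
a=arm.get_image("side");b=arm.get_image("top")
o=np.hstack([cv2.resize(w[100:300,160:360],(400,400)),cv2.resize(a[95:185,230:320],(400,400),interpolation=2)]);cv2.imwrite("pics/f.png",o)
for q in ["thumb_screw","stand","ring_band","hammer","polish_tin"]:
    for d in arm.landmark_of("top",q)[:1]: print(q,d)
for d in arm.trace("wrist","wing_screw"):print(d["box"],d["confidence"])
E
```

```text
16.0 [ 0.54406834 -0.17868609  0.19128161] [ 0.20497219 -0.45000349 -0.07950046] 0.5459995990692693
thumb_screw {'at': [162.2, 218.7], 'confidence': 0.58}
stand {'at': [182.6, 216.6], 'confidence': 0.9}
ring_band {'at': [125.4, 173.3], 'confidence': 0.69}
polish_tin {'at': [120.1, 173.2], 'confidence': 0.84}
[242.8, 175.6, 22.4, 47.1] 0.61
```

View pics/f.png

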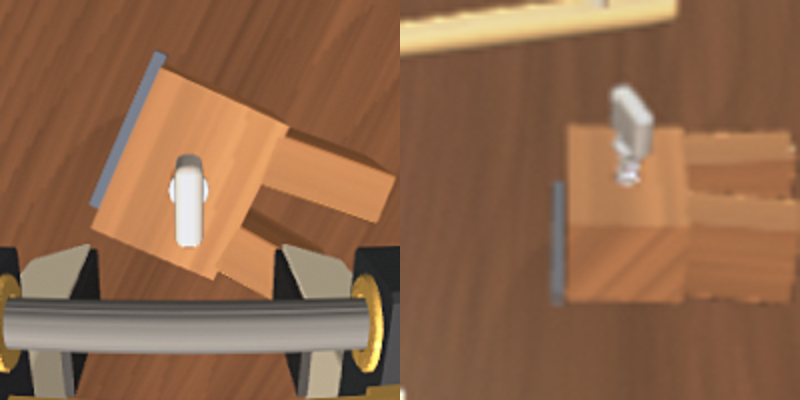

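The screw stands upright in the pin's hole (wing at (254,203) in the wrist view) and the gripper is clear of it. One last check: how high the wing's top stands.

```bash
python3 - <<'E'
from h import *
print(tri([ray("wrist",(254.2,203.5)),ray("side",(282,117))]), atz("wrist",(254.2,203.5),.114))
print(arm.observe()["clock"]); print(arm.sign_off())
E
```

```text
(array([ 0.54140978, -0.17870472,  0.11493059]), [np.float64(0.001509608130318788), np.float64(0.0015096081303189871)]) [ 0.53976222 -0.1784865   0.114     ]
16.45
the job is handed in; nothing more can be done
None
```

I moved the steel wing screw from the stand into the pilot hole of the smaller brown bench pin and drove it in. I then let go, backed off and handed the job in at 16.5 s; no verdict was reported.

- **Drive:** I turned the screw about 5.3 rad clockwise. The force readings, taken after each step, were 14–17 N with under 3 N of side force. The tool sank about 5 mm while turning, which matches 0.95 mm per rad, so roughly 5 rad of thread should be cut.
- **Final state:** The last pictures show the screw upright in the hole. From two views the top of its wing is about 115 mm high, against 114 mm expected. That height is only good to about 2 mm. The tool force was near zero after letting go.
- **Bystanders:** The thumb screw and the stand were found in about the same place as before. I made no such check for the others. The network missed the hammer and reported the ring at the tin's position, which I take for a false find. The tool never went near the hammer, ring or tin.

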